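# Set out evaporator flasks in size order on their cork rings

### The job

Set the four round-bottom flasks out for rinsing: one on each cork ring of the row, upright and seated in the ring, in order of size with the smallest next to the wash bottle and the largest at the far end. They are glass, so set them down rather than dropping or knocking them over, and leave the wash bottle where it stands.

Things in the scene. Friction and masses are not known exactly. Their poses are not given: they have to be found in the camera images.
- flask_25: the smallest round-bottom flask, 25 ml, clear glass, about 30 g, loose, at first on a grey plastic ring: bulb 42 mm across, upright neck 28 mm across (grip it 16 mm below the mouth), 80 mm from bottom to mouth. Origin at the bulb's centre, z up the neck: mouth 59 mm above it, bottom 21 mm below. Seated on a ring, the origin is 45 mm above the ring's underside.
- flask_50: the second smallest round-bottom flask, 50 ml, clear glass, about 45 g, loose, at first on a grey plastic ring: bulb 52 mm across, upright neck 28 mm across (grip it 16 mm below the mouth), 95 mm from bottom to mouth. Origin at the bulb's centre, z up the neck: mouth 69 mm above it, bottom 26 mm below. Seated on a ring, the origin is 51 mm above the ring's underside.
- flask_100: the second largest round-bottom flask, 100 ml, clear glass, about 65 g, loose, at first on a grey plastic ring: bulb 65 mm across, upright neck 28 mm across (grip it 16 mm below the mouth), 110 mm from bottom to mouth. Origin at the bulb's centre, z up the neck: mouth 77.5 mm above it, bottom 32.5 mm below. Seated on a ring, the origin is 59 mm above the ring's underside.
- flask_250: the largest round-bottom flask, 250 ml, clear glass, about 125 g, loose, at first on a grey plastic ring: bulb 86 mm across, upright neck 28 mm across (grip it 16 mm below the mouth), 145 mm from bottom to mouth. Origin at the bulb's centre, z up the neck: mouth 102 mm above it, bottom 43 mm below. Seated on a ring, the origin is 70 mm above the ring's underside.
- ring_a: one of four identical cork flask rings, fixed to the grey mat: 80 mm outside, 30 mm hole right through, 30 mm high; a flask's bulb sits in the hole's upper rim. Origin at the centre of its underside. The four stand in a row along the mat, about 110 mm apart; which letter stands where changes.
- ring_b: one of four identical cork flask rings, fixed to the grey mat: 80 mm outside, 30 mm hole right through, 30 mm high; a flask's bulb sits in the hole's upper rim. Origin at the centre of its underside. The four stand in a row along the mat, about 110 mm apart; which letter stands where changes.
- ring_c: one of four identical cork flask rings, fixed to the grey mat: 80 mm outside, 30 mm hole right through, 30 mm high; a flask's bulb sits in the hole's upper rim. Origin at the centre of its underside. The four stand in a row along the mat, about 110 mm apart; which letter stands where changes.
- ring_d: one of four identical cork flask rings, fixed to the grey mat: 80 mm outside, 30 mm hole right through, 30 mm high; a flask's bulb sits in the hole's upper rim. Origin at the centre of its underside. The four stand in a row along the mat, about 110 mm apart; which letter stands where changes.
- mat: thin grey rubber bench mat, 120 x 450 mm, 3 mm thick, fixed, which carries the row of cork rings; origin at the centre of its underside, its y axis runs along the row, within about 0.2 rad of the robot's y. The flasks start between the mat and the robot, on four fixed grey plastic rings of the same size as the cork ones, standing on the bench.
- wash_bottle: white plastic wash bottle, loose: 62 mm across, 150 mm to the top of its cap, thin spout rising to 190 mm and bent away from the robot. It stands beyond one end of the mat (either end), 120 to 150 mm from the end ring's centre; a low white jar with a black lid stands beyond the other end. Origin at the centre of its underside.
Things that resemble listed ones, but are neither listed nor needed, are in the scene too. What is shaped like the flask_250 but purple is not meant.

How it is judged:
At the end, for the whole second after the job is handed in: Each flask sits in a cork ring (within 9 mm of its centre, 5 mm of seated height, 0.2 rad of upright), in order of size along the row, smallest next to the wash bottle; all released and at rest; wash bottle within 25 mm of where it stood (((horizontal distance between flask_25 and ring_a below 0.009 m and z of flask_25 in the frame of ring_a between 0.0396969 and 0.0496969 m) or (horizontal distance between flask_25 and ring_b below 0.009 m and z of flask_25 in the frame of ring_b between 0.0396969 and 0.0496969 m) or (horizontal distance between flask_25 and ring_c below 0.009 m and z of flask_25 in the frame of ring_c between 0.0396969 and 0.0496969 m) or (horizontal distance between flask_25 and ring_d below 0.009 m and z of flask_25 in the frame of ring_d between 0.0396969 and 0.0496969 m)) and ((horizontal distance between flask_50 and ring_a below 0.009 m and z of flask_50 in the frame of ring_a between 0.0462368 and 0.0562368 m) or (horizontal distance between flask_50 and ring_b below 0.009 m and z of flask_50 in the frame of ring_b between 0.0462368 and 0.0562368 m) or (horizontal distance between flask_50 and ring_c below 0.009 m and z of flask_50 in the frame of ring_c between 0.0462368 and 0.0562368 m) or (horizontal distance between flask_50 and ring_d below 0.009 m and z of flask_50 in the frame of ring_d between 0.0462368 and 0.0562368 m)) and ((horizontal distance between flask_100 and ring_a below 0.009 m and z of flask_100 in the frame of ring_a between 0.0538314 and 0.0638314 m) or (horizontal distance between flask_100 and ring_b below 0.009 m and z of flask_100 in the frame of ring_b between 0.0538314 and 0.0638314 m) or (horizontal distance between flask_100 and ring_c below 0.009 m and z of flask_100 in the frame of ring_c between 0.0538314 and 0.0638314 m) or (horizontal distance between flask_100 and ring_d below 0.009 m and z of flask_100 in the frame of ring_d between 0.0538314 and 0.0638314 m)) and ((horizontal distance between flask_250 and ring_a below 0.009 m and z of flask_250 in the frame of ring_a between 0.0652989 and 0.0752989 m) or (horizontal distance between flask_250 and ring_b below 0.009 m and z of flask_250 in the frame of ring_b between 0.0652989 and 0.0752989 m) or (horizontal distance between flask_250 and ring_c below 0.009 m and z of flask_250 in the frame of ring_c between 0.0652989 and 0.0752989 m) or (horizontal distance between flask_250 and ring_d below 0.009 m and z of flask_250 in the frame of ring_d between 0.0652989 and 0.0752989 m)) and ((y of wash_bottle in the frame of mat above 0 m and y of flask_25 in the frame of mat between 0.14 and 0.19 m and y of flask_50 in the frame of mat between 0.03 and 0.08 m and y of flask_100 in the frame of mat between -0.08 and -0.03 m and y of flask_250 in the frame of mat between -0.19 and -0.14 m) or (y of wash_bottle in the frame of mat below 0 m and y of flask_25 in the frame of mat between -0.19 and -0.14 m and y of flask_50 in the frame of mat between -0.08 and -0.03 m and y of flask_100 in the frame of mat between 0.03 and 0.08 m and y of flask_250 in the frame of mat between 0.14 and 0.19 m)) and angle between each of flask_25, flask_50, flask_100, flask_250's own z axis and vertical below 0.2 rad and linear speed of each of flask_25, flask_50, flask_100, flask_250 below 0.02 m/s and angular speed of each of flask_25, flask_50, flask_100, flask_250 below 0.2 rad/s and distance of wash_bottle from where it was at the start of the episode below 0.025 m); the robot touches nothing.
It fails at once if a flask is dropped or flung (moves faster than 0.45 m/s with no finger touching it, as after a fall of about 10 mm) ((linear speed of flask_25 above 0.45 m/s and contact force between the fingers and flask_25 below 0.02 N) or (linear speed of flask_50 above 0.45 m/s and contact force between the fingers and flask_50 below 0.02 N) or (linear speed of flask_100 above 0.45 m/s and contact force between the fingers and flask_100 below 0.02 N) or (linear speed of flask_250 above 0.45 m/s and contact force between the fingers and flask_250 below 0.02 N)).
It fails at once if a flask is knocked over (leans more than 0.8 rad) (angle between any of flask_25, flask_50, flask_100, flask_250's own z axis and vertical above 0.8 rad).
It fails at once if the wash bottle is pushed more than 25 mm or knocked over (distance of wash_bottle from where it was at the start of the episode above 0.025 m or angle between wash_bottle's own z axis and vertical above 0.3 rad).
It also fails if it takes over 104 s, if anything falls off the work surface, if the arm or the gripper's body presses on something with over 40 N, if the wrist force passes 120 N, or if a joint passes its speed limit or range.

### The arm

A 7-joint arm with a two-finger parallel gripper is mounted at the origin on the work surface. World frame = base frame: x ahead of the robot, y to its left, z up, the work surface at z = 0. Lengths are in m, angles in rad, forces in N, time in s.
With the tool pointing down it reaches from about 0.4 to 0.85 m from the base axis. Payload 4.5 kg.
Tool frame: the origin (TCP) lies between the finger pads; the fingertips stand env.tip_reach ahead of it and the grasp point (between the pads) lies 3 mm ahead of it (env.tip_reach is the distance from the TCP to the fingertips, in m); z points along the fingers, y is the line along which they close (so a half turn about z gives the same grasp; the last joint's range is limited). The gripper opens to 88 mm and grips with 3 to 60 N. Pads are 18 mm wide; open, the fingers measure 123 mm over their backs; the gripper's body (75 mm by 187 mm) begins 45 mm behind the grasp point.
Start: joints at [-1.066, 0.689, -0.195, 1.565, 0.157, 0.902, -0.215], TCP at [0.283, 0.557, 0.261] pointing down, gripper open.
Joint ranges: [-3.01, 3.01], [-0.46, 2.08], [-1.47, 1.51], [0.13, 2.56], [-1, 4.14], [0.04, 2.09], [-2.66, 2.66]. Speed limits (rad/s): [2.57, 2.57, 3.14, 3.14, 3.14, 3.14, 3.14].

### API

Orientations are given as a unit quaternion [x, y, z, w].
In Python, from station import env, optics gives the robot as it stands. Calls block until the motion is done:
- env.goto(position, orientation): joint-space move of the TCP to a pose.
- env.move_straight(position, vel=0.15, attitude=None): straight line of the TCP; attitude=None keeps the orientation; vel is the mean speed in m/s.
- env.move_joints(angles): joint-space move.
- env.open_gripper() and env.close_gripper(newtons=None): open the fingers fully, or close them until they stop; newtons is the grip in N (None keeps the last).
- env.wait(seconds).
- env.solve_ik(position, orientation): joint angles nearest the present ones, or None.
- optics.read_camera(name): name is "scene" or "top" or "wrist"; returns a dict with "color" (480x640x3 uint8, red, green, blue), "mtx" (3x3 intrinsics, pixels), "rvec" (rotation vector, rad) and "tvec" (3), from world to camera coordinates, as OpenCV has them; the wrist camera has in their place "hand_eye" (4x4, takes a point from camera to tool coordinates, whose origin is the TCP and whose axes are the flange's). Camera axes: x right, y down, z forward; pixel columns grow to the right and rows downward; lengths in m; the calibration is good to about 2 mm. A picture is of the moment at which its call begins: read the wrist's pose just before it. There is no depth.
A pose or a line that the arm cannot do raises env.IKError and nothing moves.
- env.hand_in(): hands the job in; it is judged then, once.
Readings, each from a call of its own:
- env.read_time_s(): time.
- env.read_qpos(): joint angles.
- env.read_joint_velocities(): joint speeds.
- env.read_effort(): joint torques, N m.
- env.read_tool_pos(): TCP position.
- env.read_orientation(): TCP orientation.
- env.read_force(): force on the tool from outside, world axes, zero at the start.
- env.read_torque(): the same for the moment, N m.
- env.read_opening(): finger opening in m.
- env.read_finger_force(): force on a finger pad.
Only numpy, scipy, OpenCV 4.12 (cv2) and the standard library are available. Lean on these libraries where they do the work, as an engineer would, in place of code of your own. Each camera call takes 0.05 s, during which the arm holds its last target. There are 200 camera calls.

## Working session

There is one attempt and no reset: what is moved stays moved. The work goes in short steps, each a Python script; the robot and the scene stay as the last script left them, time stands still between calls to the robot, and variables do not carry over. Pictures are saved under pics/ and viewed, at most 14 in all, crops included, and the job is handed in when it is done.

```bash
ls; mkdir -p pics; python3 - <<'E'
from station import env, optics
import cv2
for n in ("scene","top"):
    r=optics.read_camera(n); cv2.imwrite(f"pics/{n}0.png",r["color"][:,:,::-1])
    print(n,r["mtx"].tolist(),r["rvec"].ravel(),r["tvec"].ravel())
print(env.tip_reach,env.read_time_s(),env.read_orientation(),env.read_opening())
E
```

```text
pics
scene [[435.85332312912675, 0.0, 329.1979591585016], [0.0, 435.85332312912675, 241.58200384101923], [0.0, 0.0, 1.0]] [ 2.14357835  1.39620189 -0.45948843] [-0.20072352 -0.33826865  1.36105208]
top [[447.86409427086255, 0.0, 318.227490477727], [0.0, 447.86409427086255, 240.03180437937502], [0.0, 0.0, 1.0]] [ 2.17549427 -2.2131489   0.13240372] [-0.01599054  0.49308572  0.83484426]
0.022 0.1 [ 2.33190735e-01  9.72430680e-01 -7.98872804e-04 -1.24745921e-04] 0.08801890936542563
```

View pics/top0.png

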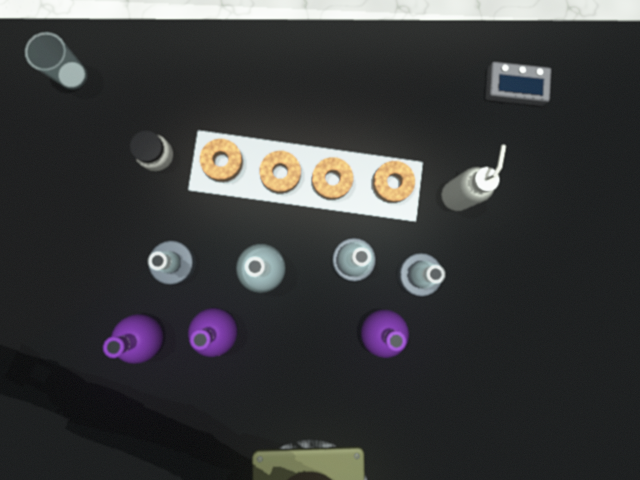

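View pics/scene0.png

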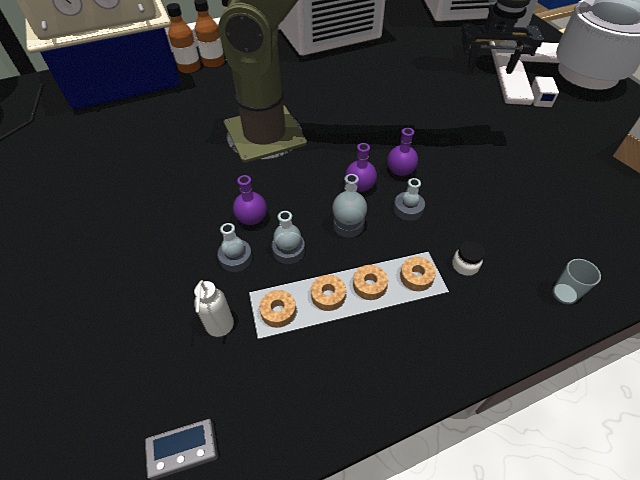

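The top view has the cork rings at (221,160), (280,172), (332,178) and (394,182), and the wash bottle at the right end (about (465,190)), which is the −y side.

Candidates for the flasks, by top-view mouth pixel:
- **Clear glass:** (157,261), (256,266), (361,257) and (435,274).
- **Purple decoys, not wanted:** (114,347), (201,339) and (396,341).
- **Empty beaker, not wanted:** (46,50).

I'll identify the sizes from mouth heights measured across the two views.

```bash
cat > h.py <<'E'
import numpy as np, cv2
from scipy.spatial.transform import Rotation as R
def ray(r,uv):
    M=cv2.Rodrigues(r["rvec"])[0]; t=np.ravel(r["tvec"])
    d=M.T@np.linalg.inv(r["mtx"])@[uv[0],uv[1],1]
    return -M.T@t, d/np.linalg.norm(d)
def plane(r,uv,z):
    o,d=ray(r,uv); return o+d*(z-o[2])/d[2]
def tri(r1,u1,r2,u2):
    (o1,d1),(o2,d2)=ray(r1,u1),ray(r2,u2)
    s=np.linalg.lstsq(np.c_[d1,-d2],o2-o1,rcond=None)[0]
    p,q=o1+s[0]*d1,o2+s[1]*d2
    return (p+q)/2,np.linalg.norm(p-q)
def rings(r):
    h=cv2.cvtColor(r["color"],cv2.COLOR_RGB2HSV)
    m=cv2.inRange(h,(5,90,90),(25,255,255)); 
    m=cv2.morphologyEx(m,cv2.MORPH_CLOSE,np.ones((3,3)))
    cs=cv2.findContours(m,cv2.RETR_EXTERNAL,cv2.CHAIN_APPROX_NONE)[0]
    return [cv2.fitEllipse(cv2.convexHull(c)) for c in cs if 700<cv2.contourArea(c)<3000]
def mouth(r,uv,w=10,thr=None):
    x,y=int(uv[0])-w,int(uv[1])-w
    g=cv2.cvtColor(r["color"],cv2.COLOR_RGB2GRAY)[y:y+2*w+1,x:x+2*w+1]
    t=thr or 0.85*np.sort(g.ravel())[-15]
    m=(g>t).astype(np.uint8)
    n,l,s,c=cv2.connectedComponentsWithStats(m,connectivity=8)
    k=1+np.argmax(s[1:,4]); hull=cv2.convexHull(np.argwhere(l==k)[:,::-1].astype(np.float32))
    e=cv2.minAreaRect(hull)
    return np.array(e[0])+[x,y], e[1], t
E
python3 - <<'E'
from station import env, optics
from h import *
np.set_printoptions(precision=4,suppress=True)
T=optics.read_camera("top");S=optics.read_camera("scene")
for n,r in(("T",T),("S",S)):
    print(n,"cam",ray(r,(320,240))[0])
    for e in rings(r): print(n,np.array(e[0]),e[1],plane(r,e[0],.018))
P=[((157,261),(414,184)),((256,266),(351,181)),((361,257),(285,217)),((435,274),(228,229))]
for a,b in P:
    ua,sa,ta=mouth(T,a); ub,sb,tb=mouth(S,b)
    p,e=tri(T,ua,S,ub); print(ua,np.array(sa),ub,np.array(sb),"->",p,e,"size mm",np.mean(sa)/447*(ray(T,a)[0][2]-p[2]))
for n,a in (("purple",(114,347)),("p",(201,339)),("p",(396,341))): print(n,plane(T,a,.145))
print("wash base approx",plane(T,(455,197),0.0), "cap",plane(T,(487,179),.15),"spout",plane(T,(502,148),.19),"jar",plane(T,(146,145),.05))
c=T["color"][220:300,120:460]; c2=S["color"][150:280,200:440]
im=np.zeros((600,800,3),np.uint8); a=cv2.resize(c,(800,188)); im[:188]=a; b=cv2.resize(c2,(740,400)); im[195:595,:740]=b
cv2.imwrite("pics/crop.png",im[:,:,::-1])
E
```

```text
T cam [0.42   0.0063 0.874 ]
T [393.6748 181.0263] (39.931636810302734, 40.66913986206055) [ 0.6064 -0.1741  0.018 ]
T [332.0549 177.7934] (39.79154586791992, 40.58231735229492) [ 0.6141 -0.0537  0.018 ]
T [279.7275 171.2113] (40.106727600097656, 40.903846740722656) [0.6281 0.0476 0.018 ]
T [220.4816 159.3734] (40.39036560058594, 41.8672981262207) [0.6526 0.1617 0.018 ]
S cam [ 1.0747 -0.2646  0.8844]
S [277.1564 308.2493] (35.628299713134766, 37.47140884399414) [ 0.6036 -0.1759  0.018 ]
S [327.5826 291.9659] (34.36416244506836, 36.12577819824219) [ 0.6107 -0.056   0.018 ]
S [369.6214 281.4236] (33.824764251708984, 34.86880111694336) [0.6242 0.0451 0.018 ]
S [416.8731 273.2271] (33.682579040527344, 34.633724212646484) [0.649  0.1578 0.018 ]
[157.  260.5] [16.2635 17.6777] [414.  182.5] [ 7. 10.] -> [0.4544 0.2517 0.1028] 0.003903444603627995 size mm 0.029280721576311473
[255. 266.] [20. 18.] [351.  178.5] [ 9. 12.] -> [0.4403 0.079  0.1719] 0.0028024484292800654 size mm 0.029842830163211962
[362.  256.5] [19. 18.] [284.  215.5] [ 9. 12.] -> [ 0.454  -0.0932  0.1366] 0.0021648258659809822 size mm 0.03052117775629847
[435. 274.] [18. 16.] [227. 228.] [ 9.8995 11.3137] -> [ 0.423  -0.2193  0.1191] 0.002412966433826849 size mm 0.028710426782102273
purple [0.3179 0.3055 0.145 ]
p [0.3272 0.1694 0.145 ]
p [ 0.3168 -0.1425  0.145 ]
wash base approx [ 0.5765 -0.3002  0.    ] cap [ 0.5793 -0.3028  0.15  ] spout [ 0.6201 -0.3124  0.19  ] jar [0.6724 0.2932 0.05  ]
```

View pics/crop.png

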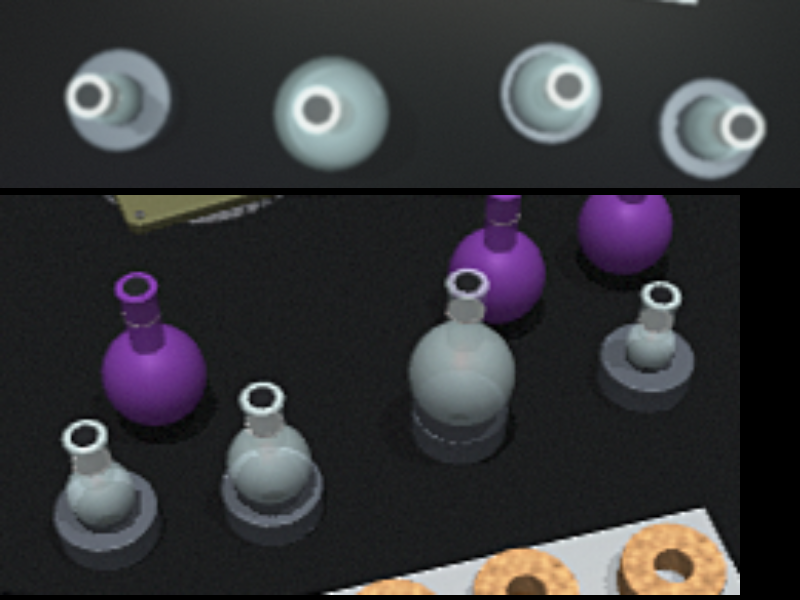

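Triangulated mouth heights of 103, 172, 137 and 119 mm match flask_25, flask_250, flask_100 and flask_50, left to right in the top view. In the crop, the clear glass is clearly distinct from the purple. With the wash bottle at −y, flask_25 goes on the ring at y≈−0.175 and flask_250 on the ring at y≈+0.16.

Next I'll check reach, then pick flask_25.

```bash
cat > plan.py <<'E'
from station import env, optics
from h import *
np.set_printoptions(precision=4,suppress=True)
SRC={25:(.4544,.2517),50:(.423,-.2193),100:(.454,-.0932),250:(.4403,.079)}
DST={25:(.605,-.175),50:(.6124,-.0549),100:(.6262,.0464),250:(.6508,.1598)}
O={25:(45,59,21),50:(51,69,26),100:(59,77.5,32.5),250:(70,102,43)}  # seated origin, mouth, bottom (mm)
YAW=-.137
# tool z down, tool y along the mat normal
y=np.array([np.cos(YAW),np.sin(YAW),0])
def quat(s=1):
    z=np.array([0,0,-1.]); return R.from_matrix(np.c_[np.cross(s*y,z),s*y,z]).as_quat()
def tz(k): o,m,_=O[k]; return (o+m-16+3)/1000
def lift(k): return .2+(O[k][1]+O[k][2]-13)/1000 if k<250 else .29
E
python3 - <<'E'
from plan import *
print(optics.read_camera("wrist")["hand_eye"], env.read_qpos())
for s in(1,-1):
    for k in SRC:
        print(s,k,[env.solve_ik((*p,z),quat(s)) for p in(SRC[k],DST[k]) for z in(tz(k),lift(k))])
E
```

```text
[[ 0.0004 -0.9491 -0.315   0.0814]
 [ 1.      0.001  -0.0016  0.0003]
 [ 0.0018 -0.315   0.9491 -0.1229]
 [ 0.      0.      0.      1.    ]] [-1.0662  0.6895 -0.1946  1.5658  0.1573  0.9025 -0.2151]
1 25 [array([-0.5905,  0.8347, -0.0068,  2.0128,  0.0174,  0.2941, -0.7488]), array([-0.6458,  0.5424,  0.0809,  1.883 , -0.0634,  0.7187, -0.6658]), array([ 0.2552,  0.9179, -0.0855,  1.6698,  0.1283,  0.5593, -0.0428]), array([ 0.172 ,  0.6864,  0.0665,  1.5512, -0.0536,  0.9058,  0.1195])]
1 50 [array([ 0.443 ,  0.7797, -0.0998,  2.1305,  0.2942,  0.2439, -0.051 ]), array([ 0.2998,  0.4689,  0.1229,  1.9829, -0.0867,  0.6946,  0.3393]), array([ 0.0216,  0.8798, -0.0129,  1.7157,  0.0191,  0.5462, -0.1399]), array([-0.0273,  0.6493,  0.0744,  1.5814, -0.0568,  0.913 , -0.0702])]
1 100 [array([ 0.1326,  0.7395, -0.0477,  2.1623,  0.1342,  0.2424, -0.17  ]), array([ 0.0455,  0.4285,  0.0844,  1.9953, -0.0532,  0.7199,  0.0253]), array([-0.1447,  0.868 , -0.0049,  1.6677,  0.0065,  0.6059, -0.2902]), array([-0.1964,  0.653 ,  0.0894,  1.5211, -0.0658,  0.9705, -0.2251])]
1 250 [array([-0.2
[... 758 characters left out ...]
1.6931,  0.8842,  0.8399,  2.2553]), array([ 0.4377,  0.7507, -0.8012,  1.5548,  0.5856,  1.0895,  2.498 ])]
-1 100 [array([ 0.516 ,  0.8186, -0.6816,  2.1427,  1.0439,  0.5612,  2.0456]), array([ 0.6312,  0.5209, -0.8095,  1.9678,  0.4952,  0.8606,  2.5588]), array([ 0.2423,  0.9707, -0.7483,  1.6451,  0.8254,  0.8697,  2.154 ]), array([ 0.2628,  0.7503, -0.7948,  1.4941,  0.566 ,  1.1372,  2.3661])]
-1 250 [array([ 0.1191,  0.7215, -0.6438,  2.1679,  0.8858,  0.5375,  1.8001]), array([ 0.2616,  0.5127, -0.8215,  2.0195,  0.5112,  0.8243,  2.1495]), array([ 0.0562,  0.965 , -0.7522,  1.4858,  0.7374,  0.9888,  2.1081]), array([ 0.0618,  0.8159, -0.7826,  1.3614,  0.5837,  1.1996,  2.2332])]
```

```bash
cat >> plan.py <<'E'
def wrist_point(uv,z):
    r=W["r"]; T=np.eye(4); T[:3,:3]=R.from_quat(W["q"]).as_matrix(); T[:3,3]=W["p"]
    C=T@r["hand_eye"]; d=C[:3,:3]@np.linalg.inv(r["mtx"])@[uv[0],uv[1],1]
    return C[:3,3]+d*(z-C[2,3])/d[2]
def wrist_pix(p):
    r=W["r"]; T=np.eye(4); T[:3,:3]=R.from_quat(W["q"]).as_matrix(); T[:3,3]=W["p"]
    c=np.linalg.inv(T@r["hand_eye"])@[*p,1]; u=r["mtx"]@c[:3]; return u[:2]/u[2]
W={}
def look(name):
    W.update(p=env.read_tool_pos(),q=env.read_orientation()); W["r"]=optics.read_camera("wrist")
    cv2.imwrite(f"pics/{name}.png",W["r"]["color"][:,:,::-1])
E
python3 - <<'E'
from plan import *
k=25
env.goto((*SRC[k],.27),quat()); look("w25")
zm=(O[k][0]+O[k][1])/1000
uv=wrist_pix((*SRC[k],zm)); print(uv,env.read_time_s())
c,s,t=mouth(W["r"],uv,45); print(c,s,t,wrist_point(c,zm))
E
```

```text
[318.7659 225.2282] 1.6167
[319.5 225.5] (35.0, 39.0) 216.75 [0.4549 0.2514 0.104 ]
```

View pics/w25.png

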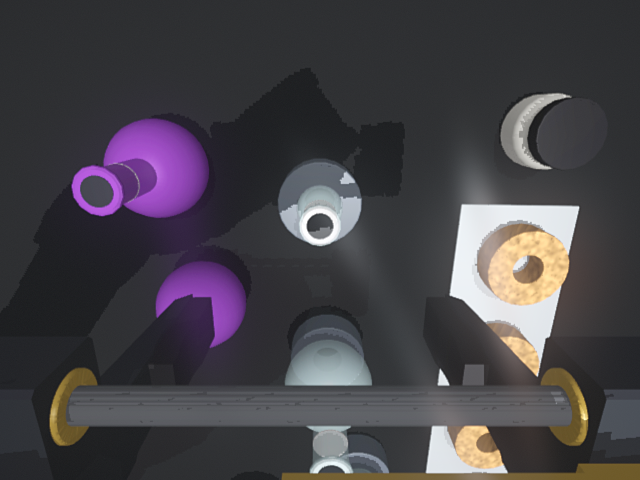

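The wrist view shows the flask_25 mouth at (319.5,225.5). That is within 1 mm of the two-view estimate, and the fingers straddle it clear of the purple flasks. I'll pick and place it.

```bash
cat >> plan.py <<'E'
def approach(k):
    """hover over the source, refine xy from the wrist view"""
    env.goto((*SRC[k],lift(k)+(.03 if k==250 else 0)),quat()); look(f"src{k}")
    zm=(O[k][0]+O[k][1])/1000
    uv=wrist_pix((*SRC[k],zm)); c,s,t=mouth(W["r"],uv,45); p=wrist_point(c,zm)[:2]
    print("mouth",c,np.array(s),p,p-SRC[k]); assert np.linalg.norm(p-SRC[k])<.006
    return p
def pick(k,p):
    env.move_straight((*p,tz(k)),vel=.2); env.close_gripper(20)
    print("grip",env.read_opening(),env.read_finger_force(),env.read_tool_pos())
    assert .024<env.read_opening()<.032
    env.move_straight((*p,lift(k)),vel=.15)
    print("held",env.read_opening(),env.read_force(),env.read_time_s())
def place(k,d=None):
    d=DST[k] if d is None else d
    env.move_straight((*d,lift(k)),vel=.2)
    env.move_straight((*d,tz(k)+.018),vel=.15); f0=env.read_force()
    z=tz(k)+.018
    while z>tz(k)+.0025:      # seated at tz+3 mm (mat); feel for it
        z-=.0025 if z>tz(k)+.007 else .001
        env.move_straight((*d,z),vel=.04); df=env.read_force()-f0
        if abs(df[2])>1.5: break
    print("seat dz mm",(z-tz(k)-.003)*1e3,"df",df)
    env.open_gripper()
    print("opened",env.read_opening(),env.read_time_s())
    env.move_straight((*d,lift(k)),vel=.2); look(f"dst{k}")
    zm=.003+(O[k][0]+O[k][1])/1000; c,s,t=mouth(W["r"],wrist_pix((*d,zm)),45)
    print("placed mouth",c,np.array(s),wrist_point(c,zm)[:2],"target",d,env.read_time_s())
E
python3 - <<'E'
from plan import *
p=approach(25); pick(25,p); place(25)
E
```

```text
mouth [319. 225.] [36. 40.] [0.4548 0.2512] [ 0.0004 -0.0005]
grip 0.027765640892925266 19.995120456442237 [0.4547 0.2512 0.091 ]
held 0.027325100420972696 [-0.1215  0.4383  0.1635] 5.2167
seat dz mm -0.5000000000000118 df [-1.2085  1.5016  5.6745]
opened 0.08833008927647211 11.8167
placed mouth [318.9977 219.1544] [90.8431 57.0085] [ 0.6056 -0.1703] target (0.605, -0.175) 12.8833
```

View pics/dst25.png

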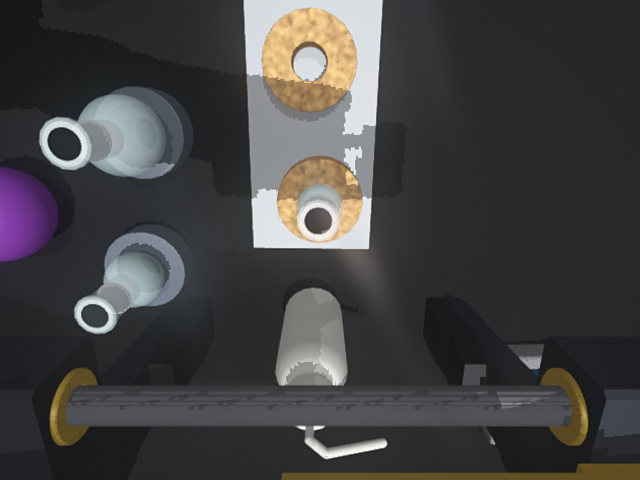

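flask_25 is upright in the end cork ring, with its mouth at about (318,221). The wash bottle at (312,335) is undisturbed. The lateral force suggests the ring lies about 1.5 mm further along +y, so I'll apply that to the rest.

```bash
python3 - <<'E'
from plan import *
for k in (50,100):
    p=approach(k); pick(k,p); place(k,(DST[k][0]+.0005,DST[k][1]+.0015))
a,b=[cv2.imread(f"pics/dst{k}.png")[:,100:500] for k in(50,100)]
cv2.imwrite("pics/both.png",np.hstack([a,b]))
E
```

```text
mouth [316.5 223.5] [38.1838 38.1838] [ 0.4244 -0.2186] [0.0014 0.0007]
grip 0.0275476396649606 19.994071517139673 [ 0.4243 -0.2186  0.107 ]
held 0.02754141524005012 [ 0.1221  0.4355 -1.3124] 16.9917
seat dz mm -0.5000000000000118 df [-1.3831 -0.5269  5.0191]
opened 0.08845351107164744 22.5833
placed mouth [319.  221.5] [71. 90.] [ 0.6133 -0.0505] target (0.6129, -0.053399999999999996) 23.6417
mouth [316.2692 222.3462] [39.1064 36.3329] [ 0.4544 -0.0912] [0.0004 0.002 ]
grip 0.027320778790175648 20.00002588145435 [ 0.4544 -0.0912  0.1235]
held 0.02759280228906488 [ 0.0114 -0.4548 -0.4219] 27.6583
seat dz mm -0.5000000000000256 df [-1.3085 -1.6101  4.7917]
opened 0.08797297927213635 33.0917
placed mouth [319.  218.5] [75. 90.] [0.6274 0.0534] target (0.6266999999999999, 0.0479) 34.15
```

View pics/both.png

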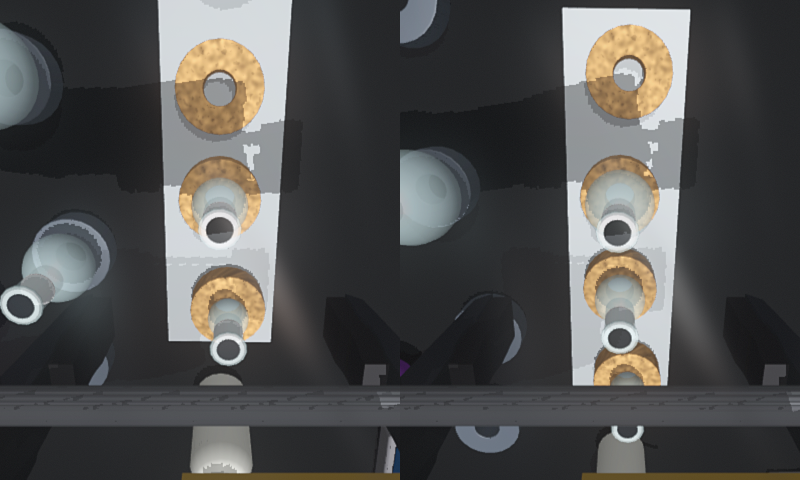

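flask_50 (mouth (218,230), left half) and flask_100 (mouth (617,232), right half) are both upright and centred on their rings. flask_250 is next.

```bash
python3 - <<'E'
from plan import *
k=250
p=approach(k); pick(k,p); place(k,(DST[k][0]+.0005,DST[k][1]+.0005))
env.move_straight((.45,.3,.36),vel=.25)
env.move_joints([-1.066,0.689,-0.195,1.565,0.157,0.902,-0.215])
T=optics.read_camera("top");S=optics.read_camera("scene")
a=T["color"][100:300,110:510]; b=S["color"][170:370,160:560]
cv2.imwrite("pics/end.png",cv2.resize(np.vstack([a,b]),(600,600))[:,:,::-1])
print("wash cap",[plane(T,(487,179),.15)],env.read_time_s())
for k,d in DST.items():
    zm=.003+(O[k][0]+O[k][1])/1000
    for r in(T,S):
        u=cv2.projectPoints(np.array([[*d,zm]]),r["rvec"],r["tvec"],r["mtx"],None)[0].ravel()
        print(k,"expected mouth px",u)
E
```

```text
mouth [315.  228.5] [37. 42.] [0.4403 0.08  ] [0.    0.001]
grip 0.027197112211260255 19.998583663254976 [0.4403 0.0799 0.159 ]
held 0.027333138014811815 [-0.3441 -1.1941 -1.264 ] 37.9083
seat dz mm 9.999999999999984 df [-0.0474  0.2699 -1.942 ]
opened 0.08849433429264553 41.575
placed mouth [318. 244.] [90. 90.] [0.6507 0.1606] target (0.6513, 0.1603) 42.3667
wash cap [array([ 0.5793, -0.3028,  0.15  ])] 44.8583
25 expected mouth px [404.4394 170.7931]
25 expected mouth px [273.9605 287.9589]
50 expected mouth px [336.7535 165.0089]
50 expected mouth px [328.595  266.9001]
100 expected mouth px [276.7571 154.9772]
100 expected mouth px [375.2535 251.4249]
250 expected mouth px [203.5937 134.2515]
250 expected mouth px [430.7986 232.4154]
```

View pics/end.png

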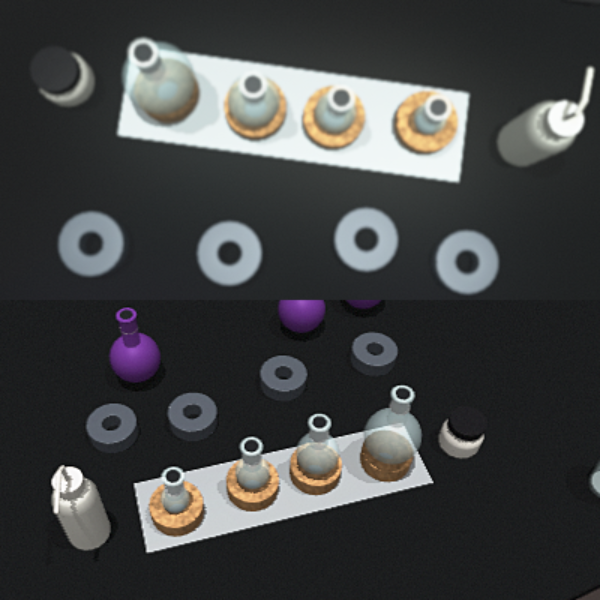

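Force noise with the wrong sign made my check release flask_250 about 10 mm too high, so it dropped into the ring. The picture still shows it upright and seated, with its mouth at about (205,135) in the top view. I'll measure every mouth against its ring before handing in.

```bash
python3 - <<'E'
from plan import *
T=optics.read_camera("top");S=optics.read_camera("scene")
def dark(r,u,w=9):   # dark disc inside the rim
    x,y=np.round(u).astype(int)-w; g=cv2.GaussianBlur(cv2.cvtColor(r["color"],cv2.COLOR_RGB2GRAY),(3,3),0)[y:y+2*w+1,x:x+2*w+1]
    m=(g<0.5*(float(g.min())+g.max())).astype(np.uint8); n,l,s,c=cv2.connectedComponentsWithStats(m,connectivity=4)
    ok=[k for k in range(1,n) if s[k,4]>=8]; k=min(ok,key=lambda k:np.linalg.norm(c[k]-w)); return c[k]+[x,y],s[k,4]
px={25:(402,172,275.4,288),50:(337,167,328,267),100:(279,157,372.8,251.5),250:(205.3,135.3,428,232.7)}
for k,v in px.items():
    a,na=dark(T,v[:2]);b,nb=dark(S,v[2:]); p,e=tri(T,a,S,b)
    zm=.003+(O[k][0]+O[k][1])/1000
    print(k,a,na,b,nb,"mouth",p,"err mm",1e3*(p-[*DST[k],zm]),"gap",e*1e3)
E
```

```text
25 [401.8152 171.1522] 92 [274.871  286.8548] 62 mouth [ 0.6039 -0.1714  0.1073] err mm [-1.0609  3.6281  0.2657] gap 2.3129279321462546
50 [337.0947 164.8316] 95 [327.1379 266.6897] 58 mouth [ 0.6119 -0.0566  0.1242] err mm [-0.5048 -1.6962  1.2001] gap 2.605076710628483
100 [278.2525 155.9293] 99 [373.171  251.5751] 193 mouth [0.6245 0.0433 0.1387] err mm [-1.7187 -3.1191 -0.8482] gap 1.497580334282096
250 [204.95 134.69] 100 [428.0781 232.7396] 192 mouth [0.6494 0.1561 0.1747] err mm [-1.4102 -3.6795 -0.2693] gap 3.3772682601444677
```

All mouths are within 1.3 mm of seated height and 4 mm of ring centre, the wash bottle hasn't moved, and the arm is clear. Handing in.

```bash
python3 -c "
from station import env
print(env.hand_in(), env.read_time_s())"
```

```text
the job is handed in; nothing more can be done
the job is handed in; nothing more can be done
```

I handed the job in with all four flasks upright and seated on the cork rings in size order, smallest by the unmoved wash bottle; flask_250 was released about 10 mm high, right at the drop-speed limit, and no verdict came back, so I can't rule out that it counted as a drop.

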